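# Fit the idler drum of the studio's edge sander and hold the belt tensioner back

## Robot

A 7-joint arm with a two-finger parallel gripper is mounted at the origin on the work surface. World frame = base frame: x ahead of the robot, y to its left, z up, the work surface at z = 0. Lengths are in mm, angles in rad, forces in N, time in s.
With the tool pointing down it reaches from about 425 to 950 mm from the base axis. Payload 4.7 kg.
Tool frame: the origin (TCP) lies midway between the tips of the shut fingers; the grasp point (between the pads) lies 19 mm behind it; z points along the fingers, x is the direction in which the jaws open and shut, and the axes are right-handed (so a half turn about z gives the same grasp; the last joint's range is limited). The gripper opens to 85 mm and grips with 20 to 120 N. Pads are 22 mm wide; open, the fingers measure 114 mm over their backs; the gripper's body (76 mm by 85 mm) begins 54 mm behind the grasp point. The pads swing forward as they close: fully open they stand 13 mm farther back than shut.
Start: joints at [-1.346, 0.469, -0.049, 1.532, 0.024, 1.141, -0.082], TCP at [169.439, 653.405, 231.335] pointing down, gripper open.
Joint ranges: [-2.59, 2.59], [-0.33, 1.99], [-1.39, 1.29], [0.1, 2.45], [-1.04, 4.18], [0.21, 1.99], [-2.66, 2.66]. Speed limits (rad/s): [2.57, 2.57, 3.14, 3.14, 3.14, 3.14, 3.14].

## Interface

Orientations are given as a unit quaternion [w, x, y, z].
In Python, from plant import robot, vision gives the robot as it stands.
- The arm moves only by the shell command python3 -m creep 'ROWS' [FORCE]. ROWS is JSON, a list of rows, each an object with "gripper": the opening in per cent of the stroke, from 0 (shut) to 100 (fully open); "linear": the shift along the tool's x, y, z in units of 25 mm (1.0 is 25 mm), a list of three; "dr": the turn, a rotation vector about the tool's x, y, z in rad, a list of three. In form: [{"gripper": gripper, "linear": [x, y, z], "dr": [ax, ay, az]}, ...]. A call has exactly 5 rows; each row is the pose to reach, as a shift and turn from the pose measured when the call began, along the tool's axes at that moment; what a row does not reach only later rows make up. A row lasts 1/8 s, in which the tool goes at most 62.5 mm and 10.7 degrees, less where a joint would pass 70% of its speed; a pose out of reach is approached as far as the arm can. A call with a gripper value outside its range is refused whole. The fingers move at their own pace and stop on an object; FORCE is the grip in N (left out, the last holds). Time passes only in rows, so rows that repeat a pose let the fingers close, or fill a call up. It gives the time, the measured TCP pose, the force and the opening at its end, in the units of the state.
- robot.observe(): the state, without advancing time (a new reading comes with each control period).
- vision.camera(name): name is "scene" or "top"; returns a dict with "color" (420x560x3 uint8, red, green, blue), "vfov" (degrees; the focal length in pixels is half the picture's height over the tangent of half this angle, whatever the lens; pixels are square), "cx", "cy" (the principal point, pixels), "k1" (the pictures are not rectified: a ray, as slopes to the right and down, at radius r is drawn at 1 + k1 r^2 times it, then the intrinsics apply), "eye" and "rotation" of the camera in the world. Camera axes: x right, y down, z forward; pixel columns grow to the right and rows downward; lengths in mm; the calibration is good to about 2 mm. A picture is of the moment at which its call begins. There is no depth.
- robot.sign_off(): hands the job in, once; it reports no verdict.
The state is a dict: "t": time; "joint_positions": joint angles; "joint_velocities": joint speeds; "tau": joint torques, N m; "tool_pos": TCP position; "tcp_rot": TCP orientation; "force": force on the tool from outside, world axes, zero at the start; "wrist_torque": the same for the moment, N m; "width": finger opening in mm.
Only numpy, scipy, OpenCV 4.12 (cv2) and the standard library are available. Lean on these libraries where they do the work, as an engineer would, in place of code of your own. Each camera call takes 0.05 s, during which the arm holds its last target. There are 200 camera calls.

## Task

I am putting a new belt on the edge sander we use for stretcher bars. Lower the blue idler drum onto the bare spindle of the tension arm until it sits right down (do not drop it) and let go of it; then push the orange tension lever back against its spring, past the second and last click of its ratchet and on until it is nearly at its rubber stop, and finish while still holding it there with your own push, because the worn ratchet is not to be trusted. Do not knock the other things on the bench about.

Things in the scene. Friction and masses are not known exactly. Their poses are not given: they have to be found in the camera images.
- drum: The idler drum: an upright hollow cylinder, 56 mm outer diameter, 90 mm tall, blue rubber sleeve with bare aluminium ends, through bore 18 mm, about 0.25 kg. It starts standing on the bench. Origin: centre of its underside, z along the drum's axis (up).
- sander: The bench edge sander, fixed to the bench: dark green casting 250 mm (its x) by 440 mm (its y), steel deck 72 mm above the bench. Origin: centre of its underside; its -x side faces the robot. In its own x, y: tension arm's hinge pin at (85, -125) mm, top 106; dark upright platen at x 45, y -40 to 70, top 190; brass pawl slider about (-25, -40), top 101; rubber stop (-46, -56), top 97.
- pivot (a point): Hinge axis of the tension arm (a vertical line), at deck height.
- tension_arm (a joint): Angle of the yellow tension arm (rad). 0: sprung forward, along the sander's -x from the pivot. Grows clockwise seen from above, towards the drive drum (sander's +y), up to the rubber stop at 0.36. Clicks at about 0.14 and, last, 0.22; let go, it springs back and stops at the last click passed. At the lever it takes about 5 N at 0, 9 N at 0.22, 11 N at 0.36, some 2 to 3 N more while a tooth passes.
- pawl (a joint): Travel of the brass pawl slider of the ratchet (m): 0 when it is home between or beyond the teeth, up to 0.004 while it is riding up over a tooth. It is sprung home and works by itself.
- spindle_seat (a point): Centre of the flat shoulder (26 mm across) at the foot of the spindle, on the tension arm 65 mm from the pivot; the drum's underside rests here. z up.
- spindle_tip (a point): Top of the upright steel spindle, 68 mm above the shoulder: 15 mm diameter, its last 12 mm tapering to 6 mm.
- lever: The orange tension lever, upright on the tension arm 170 mm from the pivot, on the robot's side of the sander. Origin: its foot, centre, on top of the arm (88 mm above the bench). Round orange grip of 24 mm diameter from 12 to 66 mm above the origin; free all round above the arm. The grip also spins freely on its own upright stem.
- sleeve: Brown sanding sleeve standing on end, an open tube 52 mm across and 100 mm tall; leave alone. Origin: centre of its underside.
- bottle: White paint bottle with a green label and red cap, 44 mm across, 115 mm tall; leave alone. Origin: centre of its underside.
- tape: Roll of cream masking tape lying flat, 96 mm across, 25 mm tall; leave alone. Origin: centre of its underside.
- wrench: Steel open-end wrench, 170 mm long, left lying on the sander's aluminium work rest (94 mm above the bench, on the far side of the platen), along its x; leave alone.
- brush: Flat paint brush, 200 mm long, lying along its x; leave alone.
- stretcher_bar: Bare wooden stretcher bar, 38 mm (x) by 260 mm (y), 22 mm tall; leave alone. Origin: centre of its underside.
- motor_top (a point): Top centre of the sander's upright grey motor with black cap, 108 mm across, 242 mm above the bench, at the end of the sander away from the tension arm.
- drive_drum_top (a point): Top centre of the sander's fixed black drive drum, 57 mm across, 196 mm above the bench.
Not all that is in view belongs to the job. Leave any turquoise or yellow look-alike of the drum alone.

How it is judged:
By the outcome, as a careful person would: the job done as asked, in the order asked, and still so for the second after the job is handed in, while the arm keeps its last pose, push and grip.
It also fails if it takes over 54 s, if anything falls off the work surface, if the arm or the gripper's body presses on something with over 40 N, if the wrist force passes 120 N, or if a joint passes its speed limit or range.

## Working session

There is one attempt and no reset: what is moved stays moved. The work goes in short steps, Python scripts to look and compute and a shell command to move; the robot and the scene stay as the last step left them, time stands still between calls to the robot, and variables do not carry over. Pictures are saved under pics/ and viewed, about 8 in all and at most 12, crops included, and the job is handed in when it is done.

```bash
ls; mkdir -p pics
python3 - <<'E'
from plant import robot, vision
import cv2
for n in("scene","top"):
    c=vision.camera(n); cv2.imwrite(f"pics/{n}0.png",c["color"][:,:,::-1])
    print({k:v for k,v in c.items() if k!="color"})
print(robot.observe())
E
```

```text
pics
{'vfov': 45.192074048048575, 'cx': 280.9959266545499, 'cy': 211.56720201117082, 'k1': -0.030823164628863045, 'eye': array([1300.26555649,  395.6764815 , 1034.92998122]), 'rotation': array([-0.19693014,  0.45954795,  0.79539294, -0.34261388])}
{'vfov': 54.742362941627945, 'cx': 284.2774131918348, 'cy': 217.94780704509253, 'k1': -0.07504253694142193, 'eye': array([ 284.29451279,  -86.36593078, 1371.11228829]), 'rotation': array([ 0.06484897, -0.70357236,  0.70491003, -0.06230887])}
{'t': 0.1, 'joint_positions': array([-1.34589415,  0.46939889, -0.04862268,  1.53355677,  0.02409284,
        1.14099105, -0.0823234 ]), 'joint_velocities': array([-0.00090854, -0.00110479,  0.00063085, -0.00330857,  0.00255837,
        0.00081998,  0.00125938]), 'tau': array([ 8.53500169e-04, -5.11513066e+01, -4.69663285e-02, -2.38390625e+01,
        1.07531357e-02,  4.35103415e-03, -1.80854192e-05]), 'tool_pos': array([169.32174328, 652.88632863, 230.34824606]), 'tcp_rot': array([ 5.57428540e-04,  7.90904242e-01,  6.11939293e-01, -6.86663000e-04]), 'force': array([-0.34915865,  0.09631109,  0.6836337 ]), 'wrist_torque': array([-0.01957009,  0.02687921, -0.00223371]), 'width': 85.40613745480283}
```

View pictures.

View pics/scene0.png

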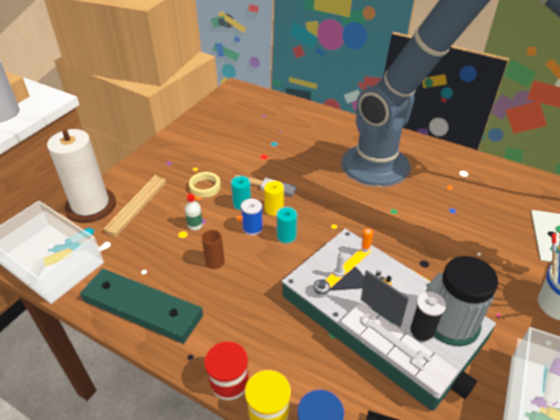

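View pics/top0.png

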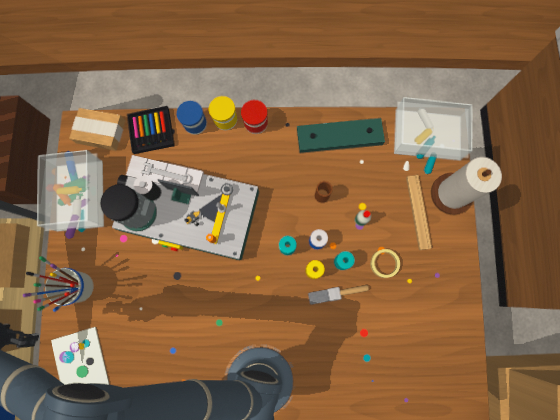

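```bash
cat > h.py <<'E'
import numpy as np, cv2
from scipy.spatial.transform import Rotation as R
from plant import robot, vision
def shot(n,name=None,box=None,s=4):
    c=vision.camera(n)
    if name:
        im=c["color"][:,:,::-1]
        if box: im=im[box[1]:box[3],box[0]:box[2]]
        cv2.imwrite(f"pics/{name}.png",cv2.resize(im,None,fx=s,fy=s,interpolation=cv2.INTER_CUBIC))
    return c
def cal(c):
    f=210/np.tan(np.radians(c["vfov"]/2)); K=np.array([[f,0,c["cx"]],[0,f,c["cy"]],[0,0,1]])
    q=c["rotation"]; return K,np.array([c["k1"],0,0,0.]),R.from_quat([q[1],q[2],q[3],q[0]]),c["eye"]
def ray(c,u,v):
    K,d,r,e=cal(c); p=cv2.undistortPoints(np.array([[[u,v]]],float),K,d)[0,0]
    return e,r.apply([p[0],p[1],1])
def atz(c,u,v,z):
    e,d=ray(c,u,v); return e+d*(z-e[2])/d[2]
def proj(c,P):
    K,d,r,e=cal(c); m=r.inv()
    return cv2.projectPoints(np.atleast_2d(P).astype(float),m.as_rotvec(),-m.apply(e),K,d)[0][:,0]
def tool(dw):
    "world shift mm -> tool units"
    s=robot.observe(); q=s["tcp_rot"]; r=R.from_quat([q[1],q[2],q[3],q[0]])
    return np.round(r.inv().apply(dw)/25,3)
def rot():
    q=robot.observe()["tcp_rot"]; return R.from_quat([q[1],q[2],q[3],q[0]])
E
python3 - <<'E'
from h import *
shot("top","topc",(180,165,370,295),4.2); c=shot("scene","scenec",(180,165,370,305),4.2)
print(rot().as_matrix().round(3))
c=vision.camera("top")
for n,u,v,z in[("drum",319,239,90),("teal",288,245,90),("yel",315,269,90),("teal2",345,260,90),("sleeve",323,190,100),("bottle",366,215,115),("lever",211,238,154),("pivot",226,189,106),("motor",120,202,242)]: print(n,atz(c,u,v,z).round())
E
```

```text
[[ 0.251  0.968 -0.   ]
 [ 0.968 -0.251 -0.001]
 [-0.001  0.    -1.   ]]
drum [ 449. -192.   90.]
teal [430. -94.  90.]
yel [ 354. -178.   90.]
teal2 [ 382. -273.   90.]
sleeve [ 607. -207.  100.]
bottle [ 522. -340.  115.]
lever [445. 140. 154.]
pivot [610. 106. 106.]
motor [538. 392. 242.]
```

View pics/topc.png

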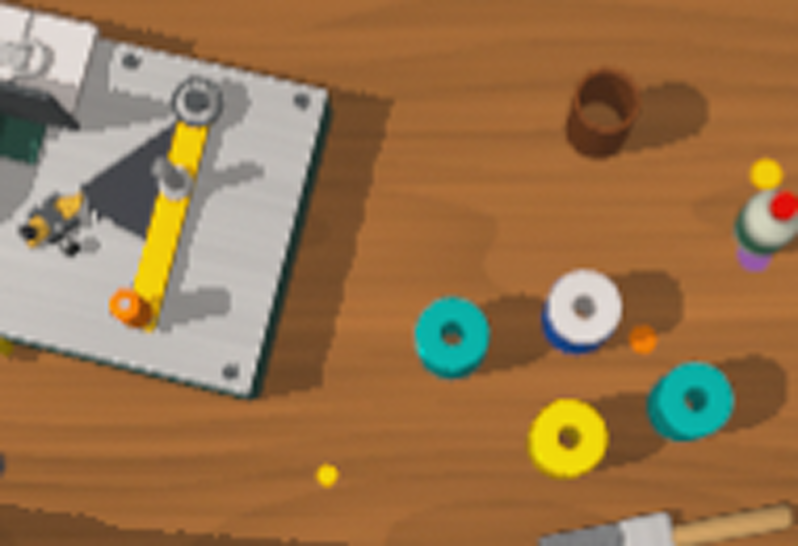

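View pics/scenec.png

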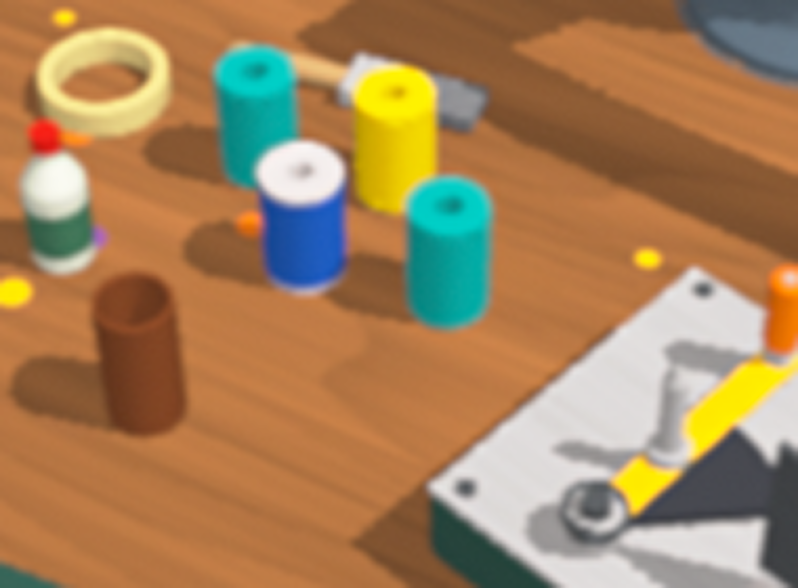

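Run:
```python
from h import *
T=vision.camera("top");S=vision.camera("scene")
t=lambda c,x,y,z:atz(c,180+x/4.2,165+y/4.2,z).round(1)
print("corners",t(T,328,92,72),t(T,253,398,72), t(S,430,487,72),t(S,695,267,72))
print("pivot",t(T,197,101,106),t(S,597,505,106))
print("drumtop",t(T,584,307,90),t(S,302,172,90))
print("teal",t(T,452,336,90),t(S,449,206,90),"yel",t(T,568,437,90),t(S,396,95,90),"teal2",t(T,695,400,90),t(S,257,74,90))
print("lever",t(T,127,300,154),t(S,788,275,154))
print("tip",t(T,168,168,147),t(S,680,372,147))
print("shoulder",t(T,178,185,79),t(S,670,450,79))
c=np.array([.5*(t(T,328,92,72)+t(S,430,487,72)),.5*(t(T,253,398,72)+t(S,695,267,72))]);print(c)
x=c[0]-c[1];x/=np.linalg.norm(x);y=np.array([-x[1],x[0],0]);o=c.mean(0)+220*y
print("ang",np.arctan2(x[1],x[0]),"o",o,"pivot",o+85*x-125*y,"lever",o-85*x-125*y,"seat",o+20*x-125*y,"drive n/a motor",o)
```

```text
corners [625.3   4.5  72. ] [385.   59.4  72. ] [630.8  11.2  72. ] [391.9  68.9  72. ]
pivot [609.6 102.6 106. ] [619.4 111.1 106. ]
drumtop [ 452.1 -192.5   90. ] [ 457.6 -185.3   90. ]
teal [430.3 -92.4  90. ] [437.6 -85.8  90. ] yel [ 354.1 -179.    90. ] [ 360.2 -171.1   90. ] teal2 [ 381.4 -274.9   90. ] [ 388.9 -265.7   90. ]
lever [449.4 142.6 154. ] [448.2 146.4 154. ]
tip [548.3 116.6 147. ] [542.2 121.7 147. ]
shoulder [549.5 119.8  79. ] [542.3 121.5  79. ]
[[628.05   7.85  72.  ]
 [388.45  64.15  72.  ]]
ang -0.23078822908860988 o [558.57388346 250.16700669  72.        ] pivot [612.72711135 109.03788882  72.        ] lever [447.23442436 147.92452604  72.        ] seat [549.45049574 123.90630894  72.        ] drive n/a motor [558.57388346 250.16700669  72.        ]
```

```bash
python3 -m creep '[{"gripper":100,"linear":[-0.3,0.3,-2.2],"dr":[0,0,0.14]},{"gripper":100,"linear":[-1.9,2.0,-3.2],"dr":[0,0,0.28]},{"gripper":100,"linear":[-3.4,3.7,-3.2],"dr":[0,0,0.42]},{"gripper":100,"linear":[-5,5.4,-3.2],"dr":[0,0,0.56]},{"gripper":100,"linear":[-6.4,7.0,-3.2],"dr":[0,0,0.69]}]'
python3 - <<'E'
from h import *
p=robot.observe()["tool_pos"];print(p,rot().as_matrix().round(3),tool(np.array([440,200,310])-p))
E
```

```text
t: 0.98
tool_pos: [299.7, 452.5, 311.5]
tcp_rot: [-0.0, 0.952, 0.306, 0.0]
force: [0.2, 0.3, -0.3]
width: 85.2
[299.72012636 452.49195136 311.5015856 ] [[ 0.813  0.583  0.   ]
 [ 0.583 -0.813  0.   ]
 [ 0.    -0.    -1.   ]] [-1.324 11.478  0.059]
```

```bash
python3 -m creep '[{"gripper":100,"linear":[-0.26,2.3,0],"dr":[0,0,0.14]},{"gripper":100,"linear":[-0.53,4.6,0],"dr":[0,0,0.28]},{"gripper":100,"linear":[-0.8,6.9,0],"dr":[0,0,0.42]},{"gripper":100,"linear":[-1.06,9.2,0],"dr":[0,0,0.56]},{"gripper":100,"linear":[-1.32,11.48,0],"dr":[0,0,0.69]}]'
python3 - <<'E'
from h import *
p=robot.observe()["tool_pos"];print(p,rot().as_matrix().round(3),tool(np.array([455,-80,260])-p),tool(np.array([455,-189,200])-p))
E
```

```text
t: 1.6
tool_pos: [440.8, 198.3, 311.8]
tcp_rot: [-0.001, 0.999, -0.036, 0.0]
force: [0.3, 1.0, -0.3]
width: 85.4
[440.80903551 198.26395705 311.84362458] [[ 0.997 -0.072  0.001]
 [-0.072 -0.997  0.001]
 [ 0.001 -0.001 -1.   ]] [ 1.367 11.063  2.062] [ 1.679 15.415  4.457]
```

```bash
python3 -m creep '[{"gripper":100,"linear":[0.3,2.4,0.4],"dr":[0,0,0.14]},{"gripper":100,"linear":[0.6,4.8,0.8],"dr":[0,0,0.28]},{"gripper":100,"linear":[0.9,7.2,1.2],"dr":[0,0,0.42]},{"gripper":100,"linear":[1.2,9.6,1.7],"dr":[0,0,0.56]},{"gripper":100,"linear":[1.4,12,2.1],"dr":[0,0,0.68]}]'
python3 - <<'E'
from h import *
p=robot.observe()["tool_pos"];print(p,rot().as_matrix().round(3),tool(np.array([455,-189,160])-p))
E
```

```text
t: 2.22
tool_pos: [454.0, -105.2, 259.0]
tcp_rot: [-0.001, 0.929, -0.369, 0.001]
force: [1.1, -0.4, -0.6]
width: 85.4
[ 454.01675922 -105.17634013  259.02547258] [[ 0.728 -0.686  0.002]
 [-0.686 -0.728  0.002]
 [ 0.001 -0.003 -1.   ]] [2.326 2.425 3.955]
```

```bash
python3 -m creep '[{"gripper":100,"linear":[1.2,1.2,1.0],"dr":[0,0,0]},{"gripper":100,"linear":[2.3,2.4,2.2],"dr":[0,0,0]},{"gripper":100,"linear":[2.3,2.4,4.0],"dr":[0,0,0]},{"gripper":100,"linear":[2.3,2.4,4.2],"dr":[0,0,0]},{"gripper":100,"linear":[2.3,2.4,4.2],"dr":[0,0,0]}]'
python3 - <<'E'
from h import *
print(robot.observe()["tool_pos"])
a=shot("top");b=shot("scene")
f=lambda c,x,y:cv2.resize(c["color"][y:y+110,x:x+100,::-1],None,fx=4,fy=4,interpolation=cv2.INTER_CUBIC)
cv2.imwrite("pics/g1.png",np.hstack([f(a,270,180),f(b,205,150)]))
E
```

```text
t: 2.85
tool_pos: [455.6, -187.9, 154.6]
tcp_rot: [-0.001, 0.93, -0.368, 0.001]
force: [0.1, -0.5, 0.5]
width: 85.7
[ 455.56910121 -187.8807651   154.62832693]
```

View pics/g1.png

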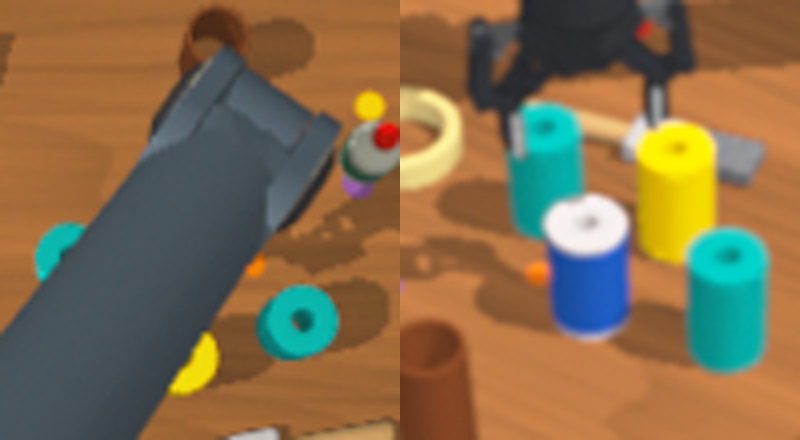

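Run:
```python
from h import *
S=vision.camera("scene")
for z in(155,162,167,172):print(z,atz(S,251.9,185.3,z).round(1))
print(atz(S,252-.375,206-.375,90),atz(S,235,188.7,167),atz(S,268.7,181.2,167), tool([0,0,-100]))
```

```text
155 [ 446.6 -189.1  155. ]
162 [ 453.4 -184.5  162. ]
167 [ 458.3 -181.1  167. ]
172 [ 463.1 -177.8  172. ]
[ 456.84579167 -186.67803693   90.        ] [ 492.01951786 -212.28404699  167.        ] [ 421.64628493 -151.24572161  167.        ] [-0.012  0.02   4.   ]
```

```bash
python3 -m creep '[{"gripper":100,"linear":[0.05,0.17,0.5],"dr":[0,0,0]},{"gripper":100,"linear":[0.05,0.18,1.8],"dr":[0,0,0]},{"gripper":100,"linear":[0.05,0.18,3.1],"dr":[0,0,0]},{"gripper":100,"linear":[0.04,0.18,4.2],"dr":[0,0,0]},{"gripper":100,"linear":[0.04,0.19,4.65],"dr":[0,0,0]}]'
python3 -m creep '[{"gripper":60,"linear":[0,0,0],"dr":[0,0,0]},{"gripper":40,"linear":[0,0,0],"dr":[0,0,0]},{"gripper":20,"linear":[0,0,0],"dr":[0,0,0]},{"gripper":20,"linear":[0,0,0],"dr":[0,0,0]},{"gripper":20,"linear":[0,0,0],"dr":[0,0,0]}]' 40
```

```text
t: 3.62
tool_pos: [453.6, -191.7, 37.9]
tcp_rot: [-0.002, 0.93, -0.368, 0.001]
force: [-0.6, -0.9, 0.1]
width: 85.8
t: 4.25
tool_pos: [454.4, -192.2, 38.8]
tcp_rot: [-0.002, 0.93, -0.368, 0.002]
force: [0.0, -1.2, 7.1]
width: 56.1
```

```bash
python3 -m creep '[{"gripper":20,"linear":[0,0,-0.8],"dr":[0,0,0]},{"gripper":20,"linear":[0,0,-2.8],"dr":[0,0,0]},{"gripper":20,"linear":[0,0,-5.0],"dr":[0,0,0]},{"gripper":20,"linear":[0,0,-7.0],"dr":[0,0,0]},{"gripper":20,"linear":[0,0,-8.0],"dr":[0,0,0]}]'
python3 - <<'E'
from h import *
s=robot.observe();p=s["tool_pos"];print(p,rot().as_matrix().round(3),tool(np.array([548,119,238])-p))
c=shot("scene","held",(180,100,380,250),4)
E
```

```text
t: 4.88
tool_pos: [453.7, -192.5, 241.1]
tcp_rot: [-0.003, 0.93, -0.368, 0.004]
force: [-0.8, -0.1, -2.6]
width: 55.9
[ 453.65858061 -192.49914109  241.08606543] [[ 0.729 -0.685  0.009]
 [-0.685 -0.729  0.002]
 [ 0.005 -0.008 -1.   ]] [ -5.782 -11.664   0.184]
```

View pics/held.png

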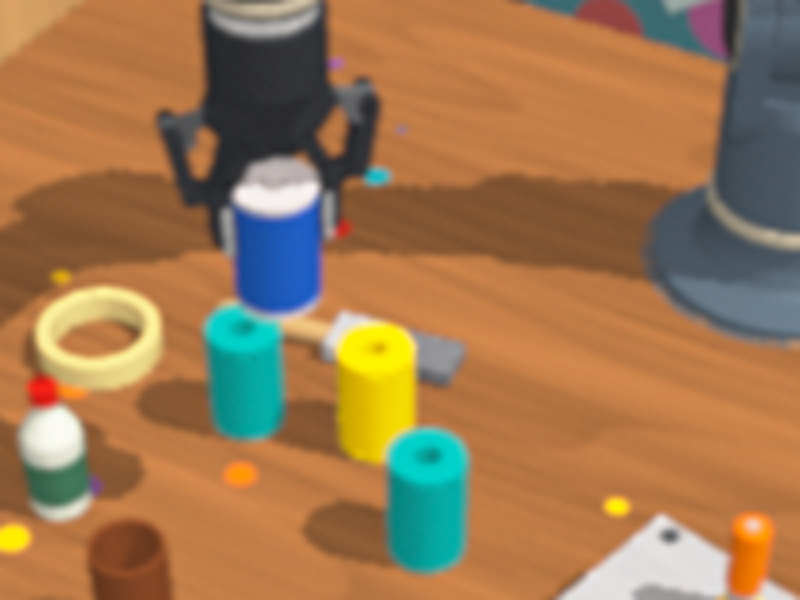

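```bash
python3 -m creep '[{"gripper":20,"linear":[-0.7,-1.4,0],"dr":[0,0,0]},{"gripper":20,"linear":[-1.7,-3.5,0],"dr":[0,0,0]},{"gripper":20,"linear":[-2.8,-5.6,0],"dr":[0,0,0]},{"gripper":20,"linear":[-3.8,-7.7,0],"dr":[0,0,0]},{"gripper":20,"linear":[-4.9,-9.8,0],"dr":[0,0,0]}]'
python3 - <<'E'
from h import *
s=robot.observe();p=s["tool_pos"];print(rot().as_rotvec(),tool(np.array([548,119,225])-p))
E
```

```text
t: 5.55
tool_pos: [532.8, 71.2, 243.3]
tcp_rot: [-0.003, 0.93, -0.368, 0.005]
force: [0.7, 0.2, -2.2]
width: 55.9
[-2.91557929  1.15498226 -0.01482158] [-0.873 -1.804  0.74 ]
```

```bash
python3 -m creep '[{"gripper":20,"linear":[-0.3,-0.6,0.1],"dr":[-0.002,-0.001,0]},{"gripper":20,"linear":[-0.6,-1.2,0.3],"dr":[-0.004,-0.002,0]},{"gripper":20,"linear":[-0.87,-1.8,0.5],"dr":[-0.006,-0.004,0]},{"gripper":20,"linear":[-0.87,-1.8,0.6],"dr":[-0.006,-0.004,0]},{"gripper":20,"linear":[-0.87,-1.8,0.6],"dr":[-0.006,-0.004,0]}]'
python3 - <<'E'
from h import *
s=robot.observe();p=s["tool_pos"];print(p,rot().as_matrix().round(4))
a=shot("top");b=shot("scene")
f=lambda c,x,y:cv2.resize(c["color"][y:y+110,x:x+100,::-1],None,fx=4,fy=4,interpolation=cv2.INTER_CUBIC)
cv2.imwrite("pics/s1.png",np.hstack([f(a,180,160),cv2.resize(b["color"][180:312,295:415,::-1],(400,440),interpolation=cv2.INTER_CUBIC)]))
E
```

```text
t: 6.18
tool_pos: [547.7, 117.4, 228.2]
tcp_rot: [-0.0, 0.929, -0.369, 0.002]
force: [-0.4, -0.4, -2.9]
width: 55.8
[547.69504258 117.40166372 228.23989656] [[ 7.274e-01 -6.862e-01  3.100e-03]
 [-6.862e-01 -7.274e-01 -8.000e-04]
 [ 2.800e-03 -1.500e-03 -1.000e+00]]
```

View pics/s1.png

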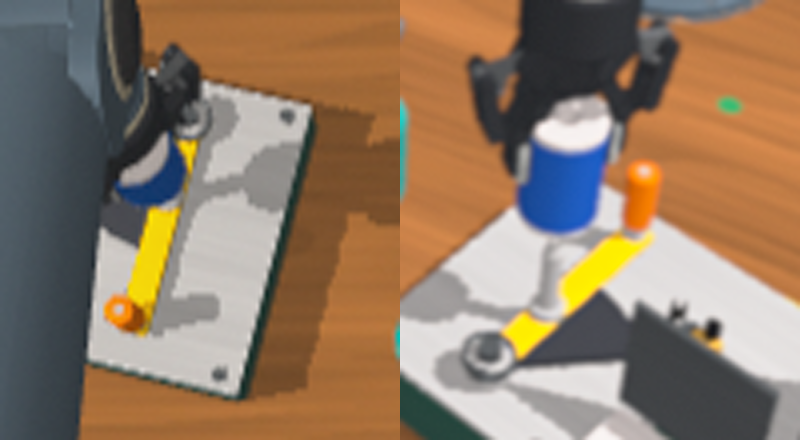

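Run:
```python
from h import *
c=shot("scene","s2",(320,210,380,295),7)
p=robot.observe()["tool_pos"]; r=rot().as_matrix(); ax=-r[:,2]
b0=p-38.8*ax
def q(P): return ((proj(c,P)-[320,210]+.5)*7-.5).round(1)
print("crop px: drum bottom ctr, top ctr",q([b0,b0+90*ax]))
th=np.linspace(0,2*np.pi,73);ring=np.c_[28*np.cos(th),28*np.sin(th),0*th]
for h in(0,90): e=q(b0+h*ax+ring);print(h,"x",e[:,0].min(),e[:,0].max(),"y",e[:,1].min(),e[:,1].max())
for s in([550,121,90],[550,121,158],[555,121,158],[550,126,158]):print(s,q(s))
hsv=cv2.cvtColor(c["color"],cv2.COLOR_RGB2HSV)
m=(abs(hsv[:,:,0].astype(int)-113)<10)&(hsv[:,:,1]>150);m[:200]=0;m[300:]=0;m[:,:320]=0;m[:,380:]=0
for y in range(225,250,4):
    x=np.where(m[y])[0]
    if len(x):print((y-210)*7+3,(x.min()-320)*7,(x.max()-320)*7+6)
```

```text
crop px: drum bottom ctr, top ctr [[148.4 227.4]
 [172.1  27.6]]
0 x 62.6 234.3 y 165.8 291.1
90 x 81.5 262.9 y -33.7 91.2
[550, 121, 90] [[131.3 432. ]]
[550, 121, 158] [[147.  300.3]]
[555, 121, 158] [[140.6 310.1]]
[550, 126, 158] [[160.7 305.9]]
108 105 258
136 105 251
164 98 244
192 77 237
220 77 230
248 91 223
```

View pics/s2.png

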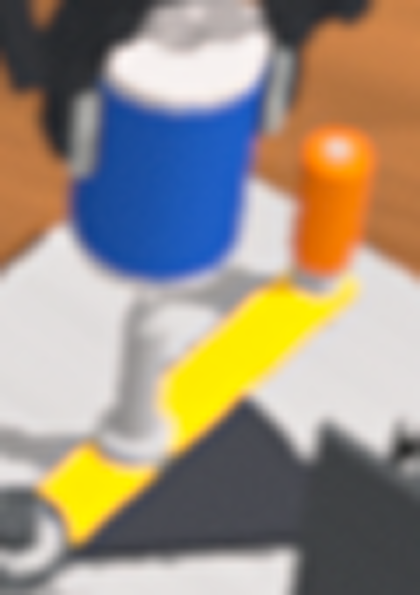

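Run:
```python
from h import *
from scipy.optimize import least_squares
c=vision.camera("scene")
def edges(im,rows,x0,x1):
    out=[]
    for y in rows:
        d=im[y,x0:x1,2].astype(float)-im[y,x0:x1,0]; k=np.where(d>70)[0]
        if len(k)<5: continue
        def cr(i,j): return i+(d[i]-70)/(d[i]-d[j])*(j-i)
        out.append((y,x0+cr(k[0],k[0]-1),x0+cr(k[-1],k[-1]+1)))
    return np.array(out)
def model(b,ax,rows):
    th=np.linspace(0,2*np.pi,181);u=np.cross(ax,[1,0,0]);u/=np.linalg.norm(u);v=np.cross(ax,u)
    ring=28*(np.outer(np.cos(th),u)+np.outer(np.sin(th),v))
    pts=[proj(c,b+h*ax+ring) for h in(0,90)]
    l=[p[p[:,0].argmin()] for p in pts]; r=[p[p[:,0].argmax()] for p in pts]
    f=lambda e:np.interp(rows,sorted([e[0][1],e[1][1]]),[x[0] for x in sorted(e,key=lambda t:t[1])])
    return f(l),f(r)
p=robot.observe()["tool_pos"];ax=-rot().as_matrix()[:,2]
for n,im,b,a,rows,x0,x1 in[("stand",cv2.imread("pics/scene0.png")[:,:,::-1],np.array([454.,-192.3,0]),np.array([0,0,1.]),range(210,229,2),235,275),("now",c["color"],p-38.8*ax,ax,range(222,246,2),322,365)]:
    e=edges(im,rows,x0,x1);l,r=model(b,a,e[:,0]);print(n);print(np.c_[e,l,r,e[:,1]-l,e[:,2]-r].round(1))
```

```text
stand
[[ 2.120e+02  2.429e+02  2.612e+02  2.409e+02  2.609e+02  2.000e+00
   3.000e-01]
 [ 2.140e+02  2.426e+02  2.611e+02  2.410e+02  2.610e+02  1.600e+00
   1.000e-01]
 [ 2.160e+02  2.431e+02  2.610e+02  2.412e+02  2.611e+02  1.900e+00
  -1.000e-01]
 [ 2.180e+02  2.433e+02  2.610e+02  2.413e+02  2.611e+02  2.000e+00
  -2.000e-01]
 [ 2.200e+02  2.431e+02  2.612e+02  2.415e+02  2.612e+02  1.600e+00
  -1.000e-01]
 [ 2.220e+02  2.429e+02  2.613e+02  2.417e+02  2.613e+02  1.200e+00
  -0.000e+00]
 [ 2.240e+02  2.430e+02  2.612e+02  2.418e+02  2.614e+02  1.200e+00
  -1.000e-01]
 [ 2.260e+02  2.433e+02  2.613e+02  2.420e+02  2.615e+02  1.300e+00
  -2.000e-01]
 [ 2.280e+02  2.436e+02  2.609e+02  2.421e+02  2.615e+02  1.500e+00
  -6.000e-01]]
now
[[2.240e+02 3.347e+02 3.571e+02 3.303e+02 3.559e+02 4.500e+00 1.200e+00]
 [2.260e+02 3.345e+02 3.567e+02 3.301e+02 3.556e+02 4.400e+00 1.100e+00]
 [2.280e+02 3.343e+02 3.562e+02 3.299e+02 3.553e+02 4.400e+00 9.000e-01]
 [2.300e+02 3.342e+02 3.553e+02 3.297e+02 3.550e+02 4.500e+00 3.000e-01]
 [2.320e+02 3.340e+02 3.551e+02 3.295e+02 3.547e+02 4.500e+00 4.000e-01]
 [2.340e+02 3.335e+02 3.548e+02 3.293e+02 3.544e+02 4.100e+00 4.000e-01]
 [2.360e+02 3.311e+02 3.546e+02 3.291e+02 3.541e+02 2.000e+00 4.000e-01]
 [2.380e+02 3.308e+02 3.543e+02 3.289e+02 3.539e+02 1.900e+00 5.000e-01]
 [2.400e+02 3.308e+02 3.541e+02 3.287e+02 3.536e+02 2.000e+00 5.000e-01]
 [2.420e+02 3.308e+02 3.537e+02 3.286e+02 3.533e+02 2.200e+00 4.000e-01]
 [2.440e+02 3.317e+02 3.532e+02 3.286e+02 3.531e+02 3.100e+00 1.000e-01]]
```

```bash
python3 -m creep '[{"gripper":20,"linear":[0.03,-0.11,0.3],"dr":[0,0,0]},{"gripper":20,"linear":[0.03,-0.11,0.6],"dr":[0,0,0]},{"gripper":20,"linear":[0.03,-0.11,0.9],"dr":[0,0,0]},{"gripper":20,"linear":[0.03,-0.11,1.1],"dr":[0,0,0]},{"gripper":20,"linear":[0.03,-0.11,1.2],"dr":[0,0,0]}]'
python3 -m creep '[{"gripper":20,"linear":[0,0,0.05],"dr":[0,0,0]},{"gripper":20,"linear":[0,0,0.1],"dr":[0,0,0]},{"gripper":20,"linear":[0,0,0.15],"dr":[0,0,0]},{"gripper":20,"linear":[0,0,0.2],"dr":[0,0,0]},{"gripper":20,"linear":[0,0,0.25],"dr":[0,0,0]}]'
```

```text
t: 7.0
tool_pos: [550.4, 119.5, 198.4]
tcp_rot: [-0.001, 0.929, -0.369, 0.002]
force: [-0.7, 0.3, -2.6]
width: 55.8
t: 7.62
tool_pos: [550.4, 119.5, 192.1]
tcp_rot: [-0.001, 0.929, -0.369, 0.002]
force: [-0.4, 0.4, -2.3]
width: 56.2
```

```bash
python3 -m creep '[{"gripper":20,"linear":[0,0,0.05],"dr":[0,0,0]},{"gripper":20,"linear":[0,0,0.1],"dr":[0,0,0]},{"gripper":20,"linear":[0,0,0.15],"dr":[0,0,0]},{"gripper":20,"linear":[0,0,0.2],"dr":[0,0,0]},{"gripper":20,"linear":[0,0,0.25],"dr":[0,0,0]}]'
python3 - <<'E'
from h import *
print(robot.observe()["wrist_torque"])
c=shot("scene","s3",(310,200,380,300),6)
E
```

```text
t: 8.25
tool_pos: [550.5, 119.5, 185.8]
tcp_rot: [-0.001, 0.929, -0.369, 0.002]
force: [-0.2, 0.3, -2.6]
width: 55.9
[0.00152602 0.01783586 0.02392415]
```

View pics/s3.png

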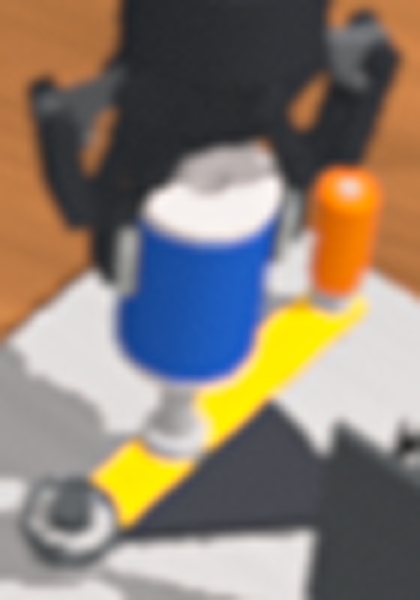

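```bash
python3 -m creep '[{"gripper":20,"linear":[0,0,0.12],"dr":[0,0,0]},{"gripper":20,"linear":[0,0,0.24],"dr":[0,0,0]},{"gripper":20,"linear":[0,0,0.36],"dr":[0,0,0]},{"gripper":20,"linear":[0,0,0.48],"dr":[0,0,0]},{"gripper":20,"linear":[0,0,0.6],"dr":[0,0,0]}]'
```

```text
t: 8.93
tool_pos: [550.4, 119.5, 170.4]
tcp_rot: [-0.001, 0.929, -0.369, 0.002]
force: [0.4, 0.3, -2.4]
width: 55.7
```

```bash
python3 -m creep '[{"gripper":20,"linear":[0,0,0.2],"dr":[0,0,0]},{"gripper":20,"linear":[0,0,0.4],"dr":[0,0,0]},{"gripper":20,"linear":[0,0,0.6],"dr":[0,0,0]},{"gripper":20,"linear":[0,0,0.8],"dr":[0,0,0]},{"gripper":20,"linear":[0,0,0.9],"dr":[0,0,0]}]'
python3 -m creep '[{"gripper":20,"linear":[0,0,0.1],"dr":[0,0,0]},{"gripper":20,"linear":[0,0,0.2],"dr":[0,0,0]},{"gripper":20,"linear":[0,0,0.3],"dr":[0,0,0]},{"gripper":20,"linear":[0,0,0.4],"dr":[0,0,0]},{"gripper":20,"linear":[0,0,0.45],"dr":[0,0,0]}]'
```

```text
t: 9.55
tool_pos: [550.3, 119.5, 147.4]
tcp_rot: [-0.0, 0.929, -0.369, 0.001]
force: [-0.6, 0.3, -2.6]
width: 56.3
t: 10.18
tool_pos: [550.3, 119.5, 136.0]
tcp_rot: [-0.0, 0.929, -0.369, 0.001]
force: [-0.2, -0.4, -2.8]
width: 56.2
```

Bottom about z 97; lower in ~1 mm steps to feel the shoulder.

```bash
python3 -m creep '[{"gripper":20,"linear":[0,0,0.04],"dr":[0,0,0]},{"gripper":20,"linear":[0,0,0.08],"dr":[0,0,0]},{"gripper":20,"linear":[0,0,0.12],"dr":[0,0,0]},{"gripper":20,"linear":[0,0,0.16],"dr":[0,0,0]},{"gripper":20,"linear":[0,0,0.2],"dr":[0,0,0]}]'
```

```text
t: 10.8
tool_pos: [550.8, 119.6, 134.5]
tcp_rot: [-0.002, 0.929, -0.369, 0.001]
force: [-9.4, 0.1, 27.9]
width: 56.0
```

```bash
python3 -m creep '[{"gripper":20,"linear":[0,0,0.03],"dr":[0,0,0]},{"gripper":20,"linear":[0,0,0.06],"dr":[0,0,0]},{"gripper":20,"linear":[0,0,0.09],"dr":[0,0,0]},{"gripper":20,"linear":[0,0,0.12],"dr":[0,0,0]},{"gripper":20,"linear":[0,0,0.14],"dr":[0,0,0]}]'
```

```text
t: 11.42
tool_pos: [551.9, 119.9, 134.5]
tcp_rot: [-0.003, 0.929, -0.369, 0.001]
force: [-8.5, -0.6, 27.3]
width: 56.3
```

Run:
```python
from h import *
c=shot("scene","s4",(310,200,380,300),6)
for z in (91,96): print(z,((proj(c,[[551,121,z],[551,121,z+90]])-[310,200]+.5)*6).round())
```

```text
91 [[172. 431.]
 [190. 279.]]
96 [[173. 423.]
 [191. 270.]]
```

View pics/s4.png

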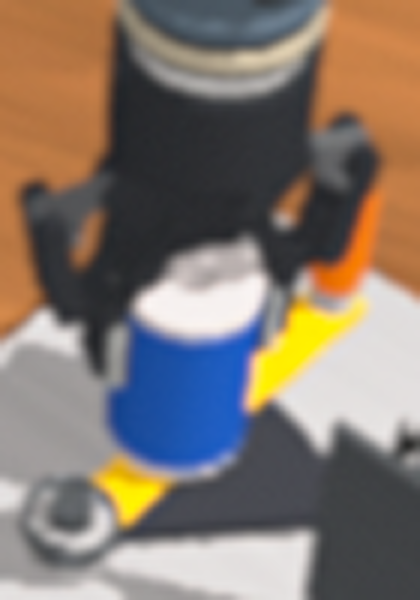

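```bash
python3 -m creep '[{"gripper":20,"linear":[0,0,0.02],"dr":[0,0,0]},{"gripper":20,"linear":[0,0,0.02],"dr":[0,0,0]},{"gripper":66,"linear":[0,0,0.02],"dr":[0,0,0]},{"gripper":72,"linear":[0,0,0.02],"dr":[0,0,0]},{"gripper":85,"linear":[0,0,0.02],"dr":[0,0,0]}]' 20
python3 -m creep '[{"gripper":100,"linear":[0,0,0],"dr":[0,0,0]},{"gripper":100,"linear":[0,0,-0.3],"dr":[0,0,0]},{"gripper":100,"linear":[0,0,-1.5],"dr":[0,0,0]},{"gripper":100,"linear":[0,0,-3],"dr":[0,0,0]},{"gripper":100,"linear":[0,0,-4],"dr":[0,0,0]}]'
python3 - <<'E'
from h import *
c=shot("scene","s5",(300,180,400,300),5)
th=np.linspace(0,2*np.pi,181);ring=28*np.c_[np.cos(th),np.sin(th),0*th]
for z in (90,96,101):
    e=(proj(c,ring+[551,121,z])-[300,180]+.5)*5; f=(proj(c,ring+[551,121,z+90])-[300,180]+.5)*5
    print(z,e.min(0).round(),e.max(0).round(),f.min(0).round(),f.max(0).round())
E
```

```text
t: 12.1
tool_pos: [551.9, 119.9, 133.5]
tcp_rot: [-0.003, 0.929, -0.369, 0.001]
force: [0.2, -0.1, 0.3]
width: 72.4
t: 12.72
tool_pos: [552.1, 119.2, 235.7]
tcp_rot: [-0.004, 0.929, -0.369, 0.002]
force: [0.1, 0.2, 0.1]
width: 85.9
90 [135. 416.] [251. 506.] [147. 290.] [269. 380.]
96 [136. 408.] [252. 498.] [148. 281.] [271. 371.]
101 [137. 402.] [253. 491.] [149. 274.] [272. 364.]
```

View pics/s5.png

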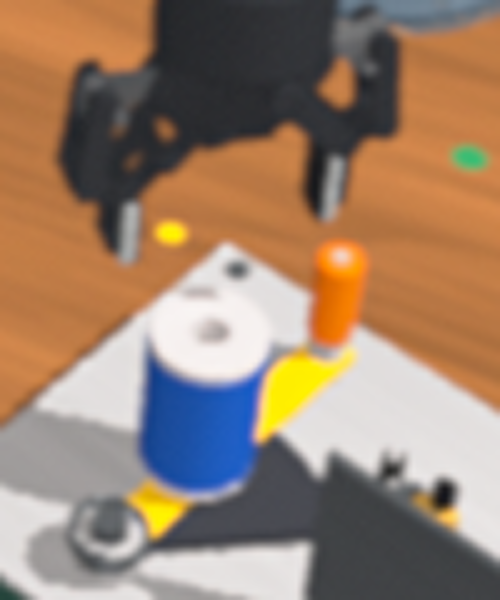

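```bash
python3 -m creep '[{"gripper":60,"linear":[-0.8,1.0,0],"dr":[0,0,-0.09]},{"gripper":20,"linear":[-1.9,2.4,0],"dr":[0,0,-0.19]},{"gripper":0,"linear":[-2.8,3.6,0],"dr":[0,0,-0.28]},{"gripper":0,"linear":[-2.8,3.6,0],"dr":[0,0,-0.37]},{"gripper":0,"linear":[-2.8,3.6,0],"dr":[0,0,-0.37]}]'
python3 - <<'E'
from h import *
p=robot.observe()["tool_pos"];print(rot().as_matrix().round(3),tool(np.array([439,102,118])-p))
E
```

```text
t: 13.4
tool_pos: [441.1, 102.0, 237.6]
tcp_rot: [-0.005, 0.981, -0.193, 0.005]
force: [-0.4, -0.2, 0.0]
width: 0.2
[[ 0.926 -0.378  0.012]
 [-0.378 -0.926  0.009]
 [ 0.007 -0.013 -1.   ]] [-0.113  0.091  4.781]
```

```bash
python3 -m creep '[{"gripper":0,"linear":[0,0,1.0],"dr":[0,0,0]},{"gripper":0,"linear":[-0.05,0.05,2.3],"dr":[0,0,0]},{"gripper":0,"linear":[-0.1,0.1,3.6],"dr":[0,0,0]},{"gripper":0,"linear":[-0.1,0.1,4.5],"dr":[0,0,0]},{"gripper":0,"linear":[-0.1,0.1,4.8],"dr":[0,0,0]}]'
python3 -m creep '[{"gripper":0,"linear":[0.04,-0.2,0],"dr":[0,0,0]},{"gripper":0,"linear":[0.07,-0.35,0],"dr":[0,0,0]},{"gripper":0,"linear":[0.1,-0.5,0],"dr":[0,0,0]},{"gripper":0,"linear":[0.13,-0.6,0],"dr":[0,0,0]},{"gripper":0,"linear":[0.13,-0.6,0],"dr":[0,0,0]}]'
python3 - <<'E'
from h import *
p=robot.observe()["tool_pos"];print(p,(p[:2]-[449,144])@np.array([[.229,.974],[.974,-.229]]).T)
E
```

```text
t: 14.02
tool_pos: [439.0, 101.3, 116.3]
tcp_rot: [-0.004, 0.981, -0.193, 0.004]
force: [-0.4, 0.6, 0.1]
width: 0.2
t: 14.65
tool_pos: [447.9, 114.3, 116.7]
tcp_rot: [-0.005, 0.981, -0.193, 0.004]
force: [-0.0, -0.1, 0.0]
width: 0.0
[447.92687112 114.25260352 116.74189663] [-29.21971069   5.76692626]
```

```bash
python3 -m creep '[{"gripper":0,"linear":[-0.04,-0.06,0],"dr":[0,0,0]},{"gripper":0,"linear":[-0.08,-0.12,0],"dr":[0,0,0]},{"gripper":0,"linear":[-0.12,-0.18,0],"dr":[0,0,0]},{"gripper":0,"linear":[-0.16,-0.24,0],"dr":[0,0,0]},{"gripper":0,"linear":[-0.17,-0.3,0],"dr":[0,0,0]}]'
python3 - <<'E'
from h import *
p=robot.observe()["tool_pos"];print(p,(p[:2]-[449,144])@np.array([[.229,.974],[.974,-.229]]).T)
E
```

```text
t: 15.28
tool_pos: [446.6, 122.5, 116.7]
tcp_rot: [-0.004, 0.981, -0.193, 0.004]
force: [-0.2, -3.6, 1.0]
width: -0.2
[446.565635   122.50861514 116.70871681] [-21.49007844   2.55045562]
```

```bash
python3 -m creep '[{"gripper":0,"linear":[-0.02,-0.2,0],"dr":[0,0,0]},{"gripper":0,"linear":[-0.05,-0.4,0],"dr":[0,0,0]},{"gripper":0,"linear":[-0.07,-0.6,0],"dr":[0,0,0]},{"gripper":0,"linear":[-0.09,-0.8,0],"dr":[0,0,0]},{"gripper":0,"linear":[-0.1,-0.9,0],"dr":[0,0,0]}]'
cat >> h.py <<'E'
def th():
    s=robot.observe();d=s["tool_pos"][:2]-[446.6,122.5];a=d@[.229,.974];l=d@[.974,-.229]
    q=np.arcsin(a/170);print("push",a.round(1),"lat",l.round(1),"lat ideal",(170*(1-np.cos(q))).round(1),"th",q.round(3),s["force"].round(1),"t",s["t"])
E
python3 -c "from h import *;th()"
```

```text
t: 15.9
tool_pos: [451.3, 141.4, 116.6]
tcp_rot: [-0.002, 0.981, -0.194, 0.002]
force: [-3.3, -8.2, 4.9]
width: 0.0
push 19.5 lat 0.2 lat ideal 1.1 th 0.115 [-3.3 -8.2  4.9] t 15.9
```

```bash
python3 -m creep '[{"gripper":0,"linear":[0,-0.2,0],"dr":[0,0,0]},{"gripper":0,"linear":[0,-0.4,0],"dr":[0,0,0]},{"gripper":0,"linear":[0,-0.6,0],"dr":[0,0,0]},{"gripper":0,"linear":[0,-0.8,0],"dr":[0,0,0]},{"gripper":0,"linear":[0,-1.0,0],"dr":[0,0,0]}]'
python3 -c "from h import *;th()"
python3 -m creep '[{"gripper":0,"linear":[0.01,-0.12,0],"dr":[0,0,0]},{"gripper":0,"linear":[0.02,-0.24,0],"dr":[0,0,0]},{"gripper":0,"linear":[0.03,-0.36,0],"dr":[0,0,0]},{"gripper":0,"linear":[0.04,-0.48,0],"dr":[0,0,0]},{"gripper":0,"linear":[0.04,-0.5,0],"dr":[0,0,0]}]'
python3 -c "from h import *;th()"
```

```text
t: 16.52
tool_pos: [459.3, 161.4, 116.3]
tcp_rot: [0.0, 0.981, -0.195, 0.001]
force: [-3.6, -8.2, 5.1]
width: 0.2
push 40.8 lat 3.4 lat ideal 5.0 th 0.242 [-3.6 -8.2  5.1] t 16.525
t: 17.15
tool_pos: [463.5, 169.3, 116.0]
tcp_rot: [0.003, 0.981, -0.196, -0.001]
force: [-4.2, -8.6, 7.4]
width: -0.0
push 49.4 lat 5.7 lat ideal 7.3 th 0.295 [-4.2 -8.6  7.4] t 17.15
```

```bash
python3 -m creep '[{"gripper":0,"linear":[0.01,-0.1,0],"dr":[0,0,0]},{"gripper":0,"linear":[0.02,-0.2,0],"dr":[0,0,0]},{"gripper":0,"linear":[0.03,-0.3,0],"dr":[0,0,0]},{"gripper":0,"linear":[0.03,-0.36,0],"dr":[0,0,0]},{"gripper":0,"linear":[0.03,-0.36,0],"dr":[0,0,0]}]'
python3 - <<'E'
from h import *
th()
a=shot("top");b=shot("scene")
f=lambda c,x,y,w,h:cv2.resize(c["color"][y:y+h,x:x+w,::-1],(400,480),interpolation=cv2.INTER_CUBIC)
cv2.imwrite("pics/f1.png",np.hstack([f(a,170,160,100,120),f(b,300,180,100,120)]))
print(robot.observe()["joint_positions"].round(2))
E
```

```text
t: 17.77
tool_pos: [466.2, 173.6, 115.8]
tcp_rot: [0.006, 0.98, -0.197, -0.003]
force: [-5.0, -9.4, 7.5]
width: -0.1
push 54.3 lat 7.4 lat ideal 8.9 th 0.325 [-5.  -9.4  7.5] t 17.775
[-0.9   0.37  0.57  2.08 -0.27  0.78 -0.57]
```

View pics/f1.png

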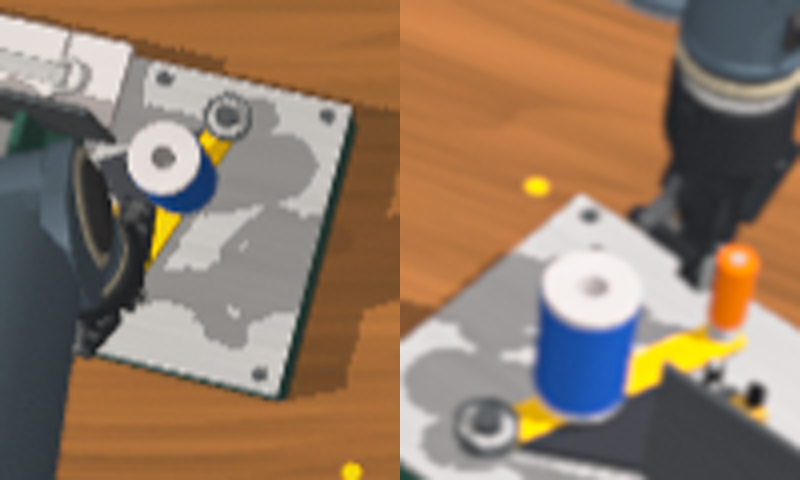

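Run:
```python
from h import *
S=vision.camera("scene")
o=-.38
a=atz(S,180+788/4.2+o,165+275/4.2+o,154);b=atz(S,300+336/4+o,180+256/4+o,154);d=(b-a)[:2]
print(d,d@[.229,.974],d@[.974,-.229],np.arcsin(d@[.229,.974]/170)); th()
```

```text
[22.36485172 51.58282324] 55.36322088318849 9.970899051150486 0.3317160486872935
push 54.2 lat 7.4 lat ideal 8.9 th 0.324 [-4.6 -9.9  6.8] t 17.925
```

```bash
python3 -m creep '[{"gripper":0,"linear":[0,-0.14,0],"dr":[0,0,0]},{"gripper":0,"linear":[0,-0.18,0],"dr":[0,0,0]},{"gripper":0,"linear":[0,-0.22,0],"dr":[0,0,0]},{"gripper":0,"linear":[0,-0.22,0],"dr":[0,0,0]},{"gripper":0,"linear":[0,-0.22,0],"dr":[0,0,0]}]'
python3 -c "from h import *;th();vision.camera('top');vision.camera('top');th();print(robot.observe()['joint_velocities'].round(4))"
```

```text
t: 18.55
tool_pos: [466.9, 174.7, 115.7]
tcp_rot: [0.008, 0.98, -0.198, -0.005]
force: [-3.9, -9.7, 7.9]
width: -0.2
push 55.5 lat 7.8 lat ideal 9.3 th 0.333 [-3.9 -9.7  7.9] t 18.55
push 55.5 lat 7.8 lat ideal 9.3 th 0.332 [-4.5 -9.6  8.2] t 18.65
[0.0018 0.0003 0.0001 0.0015 0.0001 0.0015 0.0007]
```

```bash
python3 -c "from h import *;print(robot.sign_off());th()"
```

```text
the job is handed in; nothing more can be done
None
the job is handed in; nothing more can be done
```

The blue drum is on the spindle and released, and the arm was still holding the tension lever just short of its rubber stop when I handed the job in at about 18.7 s.

- **Drum:** I lowered it until it met the shoulder, with about 28 N upward on the tool. The contact did not move under a second gentle press. I then took the load off, opened the gripper and lifted away. The last pictures showed the drum upright on the spindle.
- **Lever:** I pushed it with the closed fingers past where both clicks should be. From the tool position the angle was about 0.333 rad. A picture taken just before the last small push put it at 0.332, when the tool reading was 0.325. The push held steady at about 10 N, which fits your figure of 9 to 11 N, with the stop at 0.36.
- **Clicks:** I did not feel or see the clicks as such. That both were passed rests on the angle, which is well beyond the last one at 0.22.
- **Seat height:** The felt contact puts the shoulder at about 96 mm above the bench, while the camera suggested 90 to 96 mm. The drum also appeared to lean by a degree or two while I carried it. I saw no lean in the final pictures, but I did not measure it.
- **Sideways force:** About 8 N upward and 4 N sideways remained on the fingers at the lever, steady over the last readings.
- **Other things on the bench:** I felt no contact with any of them while moving. I did not check each one in a last picture.

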